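# Set up the knife-sharpening base: guide arm to the long tick, whetstone home in the corner

## Task

Set up the sharpening base on the worktop: first swing its guide arm round until the pointer stands at the long tick in the middle of the scale (45 degrees) and leave it there. Then take the longer of the two whetstones, lay it flat on the board with the stone uppermost and press it into the corner so that its long side lies flush against the long fence and its end against the short fence at the same time. Finish while still holding it there, pressed firmly against both fences with the gripper; leave the shorter whetstone, the spice jar, the flat tin and the salt shaker where they stand.

Things in the scene. Friction and masses are not known exactly. Their poses are not given: they have to be found in the camera images.
- base_board: Sharpening base: a flat wooden board, 155 (x) x 340 (y) mm (x from -70 to 85), fixed to the worktop, its deck 12 mm above the worktop. Deck and fences are smooth (friction about 0.3). Origin: on its underside; z up, x away from the robot at yaw 0, y to the left. Two aluminium fences form a corner at its far right (+x, -y); the guide arm is on its left part. Place and yaw vary.
- corner (a point): The inner corner of the two fences at deck height: at (70, -150, 12) mm in base_board's frame, axes as base_board. The empty pocket for the stone lies on its -x, +y side.
- long_fence: Aluminium strip fixed on the deck, 14 mm high above the deck, 12 mm thick, 182 mm long along base_board's y (from y = -162 to +20 mm in its frame). Origin at the inner corner at deck height; its working face looks to -x of base_board and lies in the plane x = 70 mm.
- short_fence: Aluminium strip fixed on the deck, 14 mm high above the deck, 12 mm thick, 70 mm long along base_board's x (from x = 0 to 70 mm). Origin at the inner corner at deck height; its working face looks to +y of base_board and lies in the plane y = -150 mm.
- guide_arm (a joint): Guide arm: flat aluminium lever, 87 mm long, swinging level over the deck. 0 rad: points along -x of base_board (to the robot); grows clockwise seen from above to 1.571, pointing along +y (left). Ticks on the deck every 15 degrees; the one long tick is at 45 degrees = 0.785 rad. Starts at 0.12 to 0.5. Friction (about 2 N at the knob) keeps it where it is left.
- lever_pivot (a point): Pivot of the guide arm at deck height: at (55, 60, 12) mm in base_board's frame.
- lever_knob (a point): Top centre of the upright black round knob on the guide arm, 66 mm from the pivot, 18 mm in diameter, 54 mm above the deck (its straight part, good to grip or push, from 18 to 50 mm above the deck).
- long_stone: Longer whetstone, loose, 0.35 to 0.7 kg: wooden block 62 (x) x 170 (y) x 20 (z) mm, grey stone 52 x 160 x 25 mm centred on top. Origin: centre of its underside; z up. The block is higher than the fences, so fingers gripping the 52 mm wide stone clear them. Home: origin 31 mm from the long fence, 85 from the short; either end first. Starts left or right of the base.
- short_stone: The shorter whetstone, loose: same shape and section as the longer one, but its block is only 100 mm long (y). Origin: centre of its underside. Starts on the other side of the base. Leave it alone.
- spice_jar: Bystander: spice jar 41 mm across, 105 mm high, left behind. Origin: centre of its underside.
- tuna_tin: Bystander: flat tin 86 mm across, 40 mm high, right behind. Origin: centre of its underside.
- salt: Bystander: salt shaker 44 mm across, 90 mm high, far right. Origin: centre of its underside.

How it is judged:
By the outcome, as a careful person would: the job done as asked, in the order asked, and still so for the second after the job is handed in, while the arm keeps its last pose, push and grip.
It also fails if it takes over 72 s, if anything falls off the work surface, if the arm or the gripper's body presses on something with over 40 N, if the wrist force passes 120 N, or if a joint passes its speed limit or range.

## Robot

A 7-joint arm with a two-finger parallel gripper is mounted at the origin on a cart in front of the work surface, level with it; the furniture and walls round the work are solid. World frame = base frame: x ahead of the robot, y to its left, z up, the work surface at z = 0. Lengths are in mm, angles in rad, forces in N, time in s.
With the tool pointing down it reaches from about 400 to 875 mm from the base axis. Payload 6.5 kg.
Tool frame: the origin (TCP) lies midway between the tips of the shut fingers; the grasp point (between the pads) lies 19 mm behind it; z points along the fingers, x is the direction in which the jaws open and shut, and the axes are right-handed (so a half turn about z gives the same grasp; the last joint's range is limited). The gripper opens to 85 mm and grips with 20 to 120 N. Pads are 22 mm wide; open, the fingers measure 114 mm over their backs; the gripper's body (76 mm by 85 mm) begins 54 mm behind the grasp point. The pads swing forward as they close: fully open they stand 13 mm farther back than shut.
Start: joints at [-1.252, 0.536, -0.004, 1.538, 0.003, 1.067, -0.071], TCP at [243.988, 602.462, 231.29] pointing down, gripper open.
Joint ranges: [-2.7, 2.7], [-0.37, 2.16], [-1.27, 1.26], [0.24, 2.4], [-1.31, 4.45], [0.19, 1.91], [-2.76, 2.76]. Speed limits (rad/s): [2.39, 2.39, 3.14, 3.14, 3.14, 3.14, 3.14].

## Interface

Orientations are given as a unit quaternion [x, y, z, w].
In Python, from cell import r gives the robot as it stands.
- The arm moves only by the shell command python3 -m crank 'ROWS'. ROWS is JSON, a list of rows, each a list of 5 numbers: the shift along the world's x, y, z in units of 30 mm (1.0 is 30 mm), then the turn about the world's z in units of 6 degrees (1.0 is 6 degrees), then the opening, from -1 (shut) to 1 (fully open), so that 0 is half open. In form: [[tx, ty, tz, twist, gripper], ...]. A call has exactly 10 rows; each row is the pose to reach, as a shift and turn from the pose commanded when the call began; what a row does not reach only later rows make up. A row lasts 1/8 s, in which the tool goes at most 62.5 mm and 10.7 degrees, less where a joint would pass 70% of its speed; a pose out of reach is approached as far as the arm can. A call with a gripper value outside its range is refused whole. The fingers move at their own pace and stop on an object; the grip force is fixed at half the most. Time passes only in rows, so rows that repeat a pose let the fingers close, or fill a call up. It gives the time, the measured TCP pose, the force and the opening at its end, in the units of the state.
- r.get_obs(): the state, without advancing time (a new reading comes with each control period).
- r.read_camera(name): name is "scene" or "side" or "wrist"; returns a dict with "img" (384x512x3 uint8, red, green, blue), "fx", "fy", "cx", "cy" (pixels), "k1" (the pictures are not rectified: a ray, as slopes to the right and down, at radius r is drawn at 1 + k1 r^2 times it, then the intrinsics apply), "rvec" (rotation vector, rad) and "tvec" (3), from world to camera coordinates, as OpenCV has them. Camera axes: x right, y down, z forward; pixel columns grow to the right and rows downward; lengths in mm; the calibration is good to about 2 mm. A picture is of the moment at which its call begins. There is no depth.
- r.finish_job(): hands the job in, once; it reports no verdict.
Trained networks look in a picture, given as the dict that the camera call returned (one of the last four; its "shot" number tells which), for a name from the list of things; names that differ only in an ending like _2 or _b are one class to them, and where a whole thing is asked for, a point or a joint stands for the part that bears it (a point fixed in the world has none). Each returns a list of dicts, best first, with "p" (0 to 1); they miss things now and then, are a little off and sometimes report something else, mostly with a low value. They report only what shows in the picture. A call takes as long as a camera call.
- r.find_in(picture, query): "bbox" ([left, top, width, height] in pixels, round what is visible of it).
- r.pinpoint(picture, query): "at" ([column, row] in pixels: a listed point, or the origin of a listed thing).
The state is a dict: "t": time; "joint_pos": joint angles; "qvel": joint speeds; "joint_torque": joint torques, N m; "ee_pos": TCP position; "tcp_rot": TCP orientation; "wrist_force": force on the tool from outside, world axes, zero at the start; "moment": the same for the moment, N m; "finger_gap": finger opening in mm.
Only numpy, scipy, OpenCV 4.12 (cv2) and the standard library are available. Lean on these libraries where they do the work, as an engineer would, in place of code of your own. Each camera call takes 0.05 s, during which the arm holds its last target.

## Working session

There is one attempt and no reset: what is moved stays moved. The work goes in short steps, Python scripts to look and compute and a shell command to move; the robot and the scene stay as the last step left them, time stands still between calls to the robot, and variables do not carry over. Pictures are saved under pics/ and viewed, and the job is handed in when it is done.

```bash
ls; mkdir -p pics
python3 - <<'E'
from cell import r
import cv2
o=r.get_obs();print({k:(v if not hasattr(v,'round') else v) for k,v in o.items()})
for n in ["scene","side","wrist"]:
    p=r.read_camera(n);cv2.imwrite(f"pics/{n}0.png",p["img"][:,:,::-1])
    print(n,{k:v for k,v in p.items() if k!="img"})
    for q in ["base_board","long_stone","short_stone","guide_arm","spice_jar","tuna_tin","salt"]:
        print(q,[( [round(x) for x in d["bbox"]],round(d["p"],2)) for d in r.find_in(p,q)][:3])
    for q in ["corner","lever_pivot","lever_knob","long_stone","short_stone","base_board","spice_jar","tuna_tin","salt"]:
        print(q,[( [round(x,1) for x in d["at"]],round(d["p"],2)) for d in r.pinpoint(p,q)][:3])
E
```

```text
pics
{'t': 0.0, 'joint_pos': array([-1.25219807,  0.53720064, -0.00443634,  1.53888907,  0.00258914,
        1.06728692, -0.07119416]), 'qvel': array([-0.00127826, -0.00188024,  0.00073903,  0.00265178, -0.00116726,
       -0.00027685,  0.00087645]), 'joint_torque': array([-3.80847787e-04, -5.83390939e+01,  1.04856703e+00, -2.59103590e+01,
        1.23179707e-02,  9.48827335e-03,  6.56012460e-06]), 'ee_pos': array([243.76693585, 601.86656059, 230.38455216]), 'tcp_rot': array([ 8.29248340e-01,  5.58879593e-01, -7.01505557e-04,  5.46270015e-04]), 'wrist_force': array([0.17307805, 0.42742506, 0.06640387]), 'moment': array([0.03352709, 0.03823988, 0.02856872]), 'finger_gap': 85.51959678167665}
scene {'fx': 394.87405898115975, 'fy': 394.87405898115975, 'cx': 247.22815952198215, 'cy': 191.31121455791722, 'k1': 0.03293898164237501, 'rvec': array([ 1.94882289, -0.48773062,  0.35429382]), 'tvec': array([-525.94636383,  139.10397577, 1166.28590418]), 'shot': 1}
base_board [([177, 181, 82, 44], 0.89)]
long_stone [([161, 160, 40, 15], 0.79)]
short_stone [([246, 240, 42, 36], 0.91)]
guide_arm [([
[... 1362 characters left out ...]
 ([301.1, 295.6], 0.35)]
base_board [([218.8, 200.4], 0.83)]
spice_jar [([229.9, 172.8], 0.7), ([259.6, 260.1], 0.7)]
tuna_tin [([314.7, 244.4], 0.64)]
salt [([303.1, 297.2], 0.78)]
wrist {'fx': 313.0609322681973, 'fy': 313.0609322681973, 'cx': 255.3857394590353, 'cy': 184.6445620098426, 'k1': -0.06935686739947367, 'rvec': array([-2.37682241, -1.60120296, -0.25565826]), 'tvec': array([-649.98988702,  -40.48499546,  381.21723627]), 'shot': 3}
base_board [([72, 367, 21, 17], 0.66)]
long_stone [([148, 298, 42, 60], 0.71)]
short_stone []
guide_arm []
spice_jar []
tuna_tin []
salt []
corner []
lever_pivot []
lever_knob []
long_stone []
short_stone []
base_board []
spice_jar []
tuna_tin []
salt []
```

```bash
cat > h.py <<'E'
import numpy as np, cv2
def ray(p,uv):
    x=(uv[0]-p["cx"])/p["fx"];y=(uv[1]-p["cy"])/p["fy"]
    d=np.hypot(x,y);r=d
    for _ in range(30): r=d/(1+p["k1"]*r*r)
    s=r/d if d>0 else 1
    R,_=cv2.Rodrigues(np.array(p["rvec"]));t=np.array(p["tvec"])
    return -R.T@t, R.T@np.array([x*s,y*s,1.])
def at(p,uv,z):
    c,d=ray(p,uv); return (c+d*(z-c[2])/d[2])
def proj(p,X):
    R,_=cv2.Rodrigues(np.array(p["rvec"]));c=(R@np.atleast_2d(X).T).T+np.array(p["tvec"])
    x=c[:,:2]/c[:,2:];k=1+p["k1"]*(x**2).sum(1,keepdims=True)
    return x*k*p["fx"]+np.array([p["cx"],p["cy"]])
E
python3 - <<'E'
import cv2
for n,(a,b,c,d) in {"scene":(140,130,220,190),"side":(140,130,200,190)}.items():
    i=cv2.imread(f"pics/{n}0.png")[b:b+d,a:a+c]
    cv2.imwrite(f"pics/{n}0c.png",cv2.resize(i,None,fx=3.1,fy=3.1,interpolation=cv2.INTER_CUBIC))
E
python3 - <<'E'
from cell import r
from h import *
Z={"corner":12,"lever_pivot":12,"lever_knob":66}
for n in ["scene","side"]:
    p=r.read_camera(n)
    for q in ["corner","lever_pivot","lever_knob","long_stone","short_stone","base_board","spice_jar","tuna_tin","salt"]:
        print(n,q,[(at(p,d["at"],Z.get(q,0)).round(0)[:2],round(d["p"],2)) for d in r.pinpoint(p,q)][:3])
E
```

```text
scene corner [(array([ 554., -116.]), 0.73)]
scene lever_pivot [(array([523.,  89.]), 0.59)]
scene lever_knob [(array([476., 127.]), 0.71)]
scene long_stone [(array([483., 371.]), 0.95)]
scene short_stone [(array([ 464., -357.]), 0.73)]
scene base_board [(array([484.,  26.]), 0.72)]
scene spice_jar [(array([661., 278.]), 0.6)]
scene tuna_tin [(array([ 666., -384.]), 0.92)]
scene salt []
side corner [(array([ 558., -104.]), 0.98)]
side lever_pivot [(array([520., 111.]), 0.61)]
side lever_knob [(array([462., 101.]), 0.66)]
side long_stone [(array([465., 367.]), 0.84)]
side short_stone [(array([ 448., -363.]), 0.97)]
side base_board [(array([477.,  46.]), 0.58)]
side spice_jar [(array([630., 258.]), 0.71)]
side tuna_tin [(array([ 663., -372.]), 0.61)]
side salt [(array([ 487., -593.]), 0.8)]
```

View pics/scene0c.png

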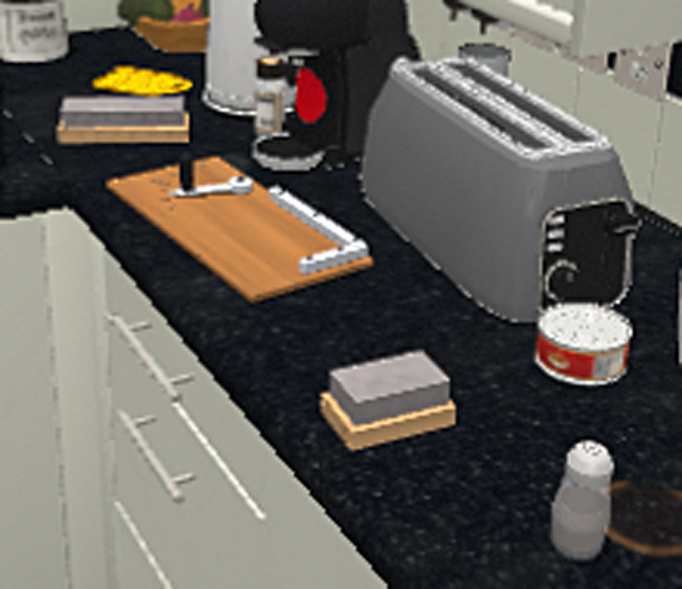

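View pics/wrist0.png

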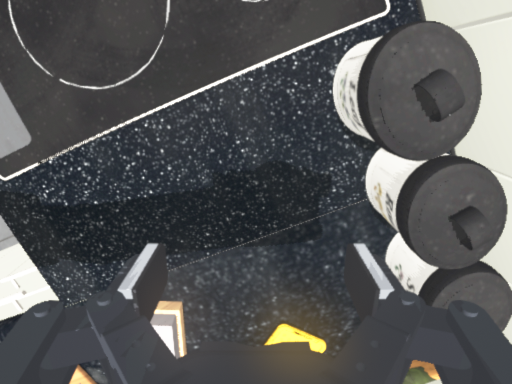

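View pics/side0c.png

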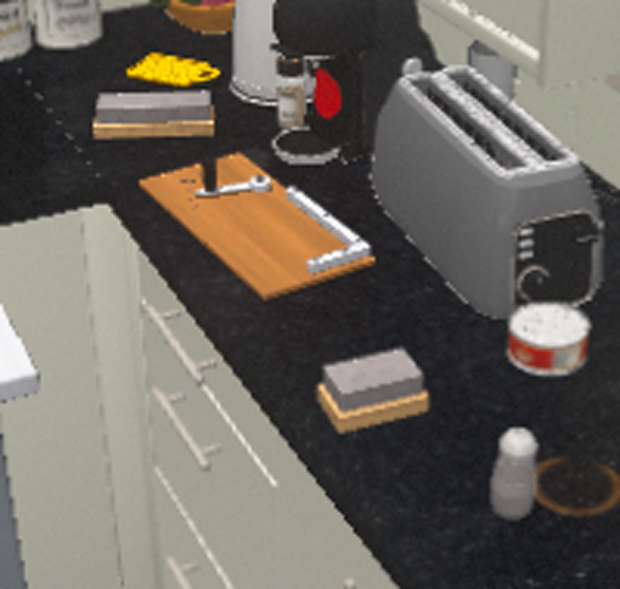

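Run:
```python
from cell import r
from h import *
from scipy.spatial.transform import Rotation as Ro
p=r.read_camera("wrist");o=r.get_obs()
T=Ro.from_quat(o["tcp_rot"]);R,_=cv2.Rodrigues(np.array(p["rvec"]))
c=-R.T@p["tvec"]
print("cam in tool",T.inv().apply(c-o["ee_pos"]));print("cam axes in tool\n",(T.inv()*Ro.from_matrix(R.T)).as_matrix().round(3))
print("tool axes",T.as_matrix().round(3))
for uv in [(170,330),(183,302),(145,302),(80,370),(256,192)]: print(uv,at(p,uv,0))
```

```text
cam in tool [   0.48619857  -80.53179562 -142.6862224 ]
cam axes in tool
 [[ 1.    -0.    -0.001]
 [ 0.001  0.95   0.313]
 [ 0.001 -0.313  0.95 ]]
tool axes [[ 0.375  0.927  0.   ]
 [ 0.927 -0.375 -0.   ]
 [-0.     0.    -1.   ]]
(170, 330) [450.78186026 378.22033505   0.        ]
(183, 302) [410.94060253 420.8113146    0.        ]
(145, 302) [390.80032058 368.07163302   0.        ]
(80, 370) [475.66249946 192.3518543    0.        ]
(256, 192) [292.95699665 583.43901763   0.        ]
```

```bash
python3 -m crank '[[0.5,-1.3,1,0,1],[1,-2.8,2,0,1],[1.6,-4.2,3,0,1],[2.2,-5.6,4,0,1],[2.8,-7,4,0,1],[3.4,-8.4,4,0,1],[4,-9.8,4,0,1],[4.4,-11.2,4,0,1],[4.8,-12,4,0,1],[4.8,-12,4,0,1]]'
python3 - <<'E'
from cell import r
from h import *
p=r.read_camera("wrist");cv2.imwrite("pics/w1.png",cv2.resize(p["img"][:,:,::-1],None,fx=1.5,fy=1.5))
for q in ["corner","lever_pivot","lever_knob","long_stone","short_stone","base_board","spice_jar","tuna_tin"]:
    print(q,[(np.round(d["at"]),at(p,d["at"],{"corner":12,"lever_pivot":12,"lever_knob":66}.get(q,0)).round(0)[:2],round(d["p"],2)) for d in r.pinpoint(p,q)][:3])
E
```

```text
t: 4.85
ee_pos: [388.9, 240.5, 351.6]
tcp_rot: [0.83, 0.557, 0.0, 0.0]
wrist_force: [-0.8, 1.0, -0.3]
finger_gap: 85.1
corner [(array([120., 294.]), array([ 565., -106.]), 0.93)]
lever_pivot []
lever_knob [(array([193., 220.]), array([461., 110.]), 0.86), (array([332., 264.]), array([614., 279.]), 0.61)]
long_stone [(array([344., 156.]), array([475., 360.]), 0.82)]
short_stone []
base_board [(array([165., 224.]), array([473.,  35.]), 0.65)]
spice_jar [(array([332., 264.]), array([661., 280.]), 0.95)]
tuna_tin []
```

View pics/w1.png

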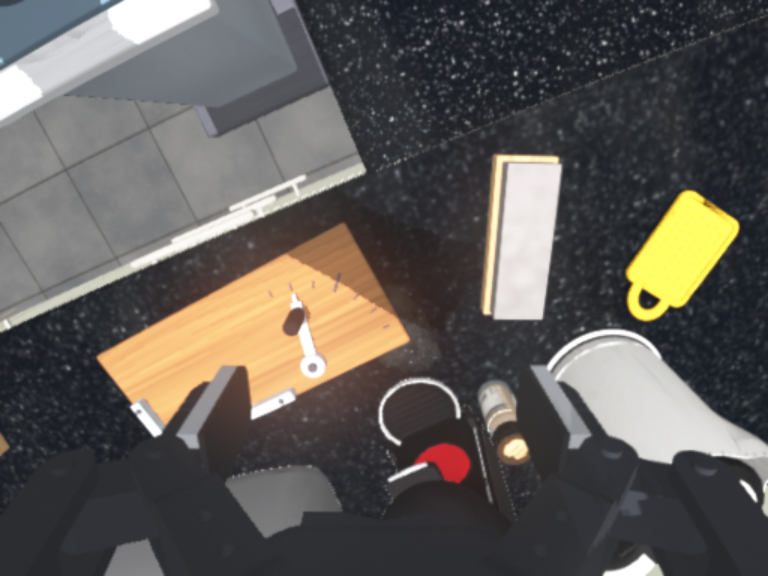

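Run:
```python
from cell import r
from h import *
import pickle
p=r.read_camera("wrist");pickle.dump(p,open("w1.pkl","wb"));print(r.get_obs()["t"])
for n,(a,b,c,d) in {"a":(60,140,220,160),"b":(310,90,80,135)}.items():
    f=3.6 if n=="a" else 4.4
    cv2.imwrite(f"pics/w1{n}.png",cv2.resize(p["img"][b:b+d,a:a+c,::-1],None,fx=f,fy=f,interpolation=cv2.INTER_CUBIC))
```

```text
5.35
```

View pics/w1a.png

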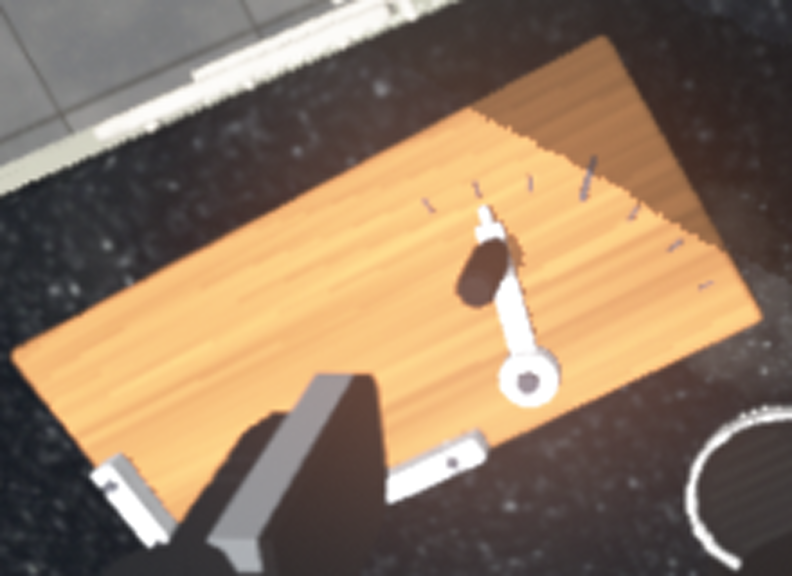

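View pics/w1b.png

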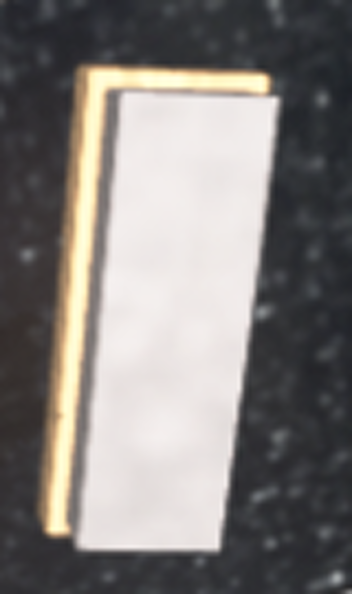

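Run:
```python
from h import *
import pickle
p=pickle.load(open("w1.pkl","rb"))
A=lambda u,v:(60+(u+.5)/3.6-.5,140+(v+.5)/3.6-.5)
B=lambda u,v:(310+(u+.5)/4.4-.5,90+(v+.5)/4.4-.5)
from scipy.optimize import least_squares
loc=np.array([(-70,170,12),(85,170,12),(-70,-170,12)])
px=np.array([A(606,36),A(763,318),A(12,353)])
f=lambda q:proj(p,np.c_[q[0]+np.cos(q[2])*loc[:,0]-np.sin(q[2])*loc[:,1],q[1]+np.sin(q[2])*loc[:,0]+np.cos(q[2])*loc[:,1],loc[:,2]])-px
s=least_squares(lambda q:f(q).ravel(),[473,35,-.1]);print("board",s.x,f(s.x).round(2).tolist())
def g(x,y):
    a=s.x[2];return s.x[:2]+[np.cos(a)*x-np.sin(a)*y,np.sin(a)*x+np.cos(a)*y]
print("corner",g(70,-150),"pivot",g(55,60))
# fence end inner check
print("tick long", at(p,A(583,197),12),at(p,A(592,160),12))
Lt=np.arctan2(*( (at(p,A(583,197),12)[:2]-g(55,60))[::-1]));print("tick ang world deg",np.degrees(Lt),"expect",180-45+np.degrees(s.x[2]))
tip=at(p,A(485,207),22)[:2]-g(55,60);print("arm ang",180+np.degrees(s.x[2])-np.degrees(np.arctan2(tip[1],tip[0])),np.hypot(*tip))
pv=at(p,A(528,382),26)[:2];print("pivot px z26",pv)
for th in (45,):
    ph=np.pi+s.x[2]-np.radians(th);print("target knob",g(55,60)+66*np.array([np.cos(ph),np.sin(ph)]))
k=at(p,A(479,290),66);print("knob",k, np.hypot(*(k[:2]-g(55,60))))
d=k[:2]-g(55,60);print("knob ang",180+np.degrees(s.x[2])-np.degrees(np.arctan2(d[1],d[0])))
c=[at(p,B(*q),45)[:2] for q in [(117,90),(280,96),(220,550),(76,549)]]
c=np.array(c);print(c.round(1));print("stone",c.mean(0),np.hypot(*(c[1]-c[0])),np.hypot(*(c[2]-c[1])))
e=(c[0]+c[1]-c[2]-c[3]);print("long axis ang",np.degrees(np.arctan2(e[1],e[0])))
```

```text
board [4.76660518e+02 3.35021063e+01 1.01279349e-01] [[-0.06, -0.55], [1.05, 0.51], [-1.1, 0.42]]
corner [ 561.46775595 -108.6517976 ] pivot [525.31230015  98.75549016]
tick long [455.02258947 155.79339687  12.        ] [440.33425334 166.76321562  12.        ]
tick ang world deg 140.94174837736114 expect 140.802879250155
arm ang 16.883130118352824 86.9504691812436
pivot px z26 [525.69900303  97.52114283]
target knob [474.16386774 140.46685386]
knob [460.6052604  111.85665977  66.        ] 66.02000938736737
knob ang 17.24876927776336
[[390.2 364.8]
 [411.4 413.7]
 [557.5 350.9]
 [537.5 303. ]]
stone [474.13796254 358.10338852] 53.31050474625432 159.06734127955636
long axis ang 156.97584202847196
```

```bash
python3 -m crank '[[0.6,-1,-1,0,0.2],[1.2,-2.1,-2.5,0,0.2],[1.8,-3.2,-4,0,0.2],[2.4,-4.3,-5.5,0,0.2],[2.4,-4.3,-7,0,0.2],[2.4,-4.3,-8,0,0.2],[2.4,-4.3,-9,0,0.2],[2.4,-4.3,-9.7,0,0.2],[2.4,-4.3,-10.5,0,0.2],[2.4,-4.3,-10.5,0,0.2]]'
python3 - <<'E'
from cell import r
from h import *
p=r.read_camera("wrist");cv2.imwrite("pics/w2.png",cv2.resize(p["img"][:,:,::-1],None,fx=1.5,fy=1.5))
E
```

```text
t: 6.6
ee_pos: [458.9, 113.3, 35.1]
tcp_rot: [0.829, 0.559, -0.001, -0.0]
wrist_force: [0.2, 0.2, 0.5]
finger_gap: 51.5
```

View pics/w2.png

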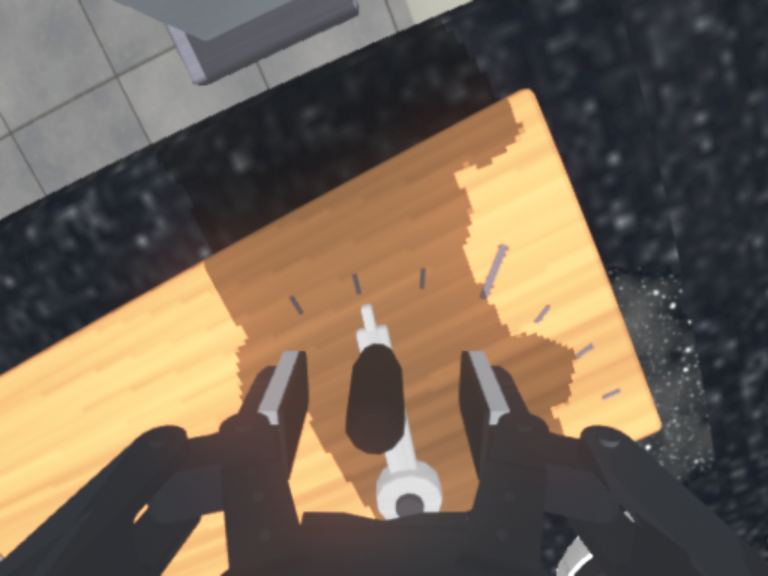

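```bash
python3 -m crank '[[0,0,0,0,-0.3],[0,0,0,0,-0.7],[0,0,0,0,-0.7],[0,0,0,0,-0.7],[0,0,0,0,-0.7],[0,0,0,0,-0.7],[0,0,0,0,-0.7],[0,0,0,0,-0.7],[0,0,0,0,-0.7],[0,0,0,0,-0.7]]'
python3 - <<'E'
from cell import r
from h import *
import pickle
p=r.read_camera("wrist");pickle.dump(p,open("w3.pkl","wb"));o=r.get_obs();print(o["wrist_force"],o["ee_pos"])
cv2.imwrite("pics/w3.png",cv2.resize(p["img"][170:360,120:340,::-1],None,fx=3,fy=3,interpolation=cv2.INTER_CUBIC))
E
```

```text
t: 7.9
ee_pos: [460.2, 113.4, 37.2]
tcp_rot: [0.829, 0.559, 0.0, 0.0]
wrist_force: [-2.3, -0.5, 6.1]
finger_gap: 16.1
[-2.07015979 -0.48835338  7.50772324] [460.13992972 113.42215096  37.2042588 ]
```

View pics/w3.png

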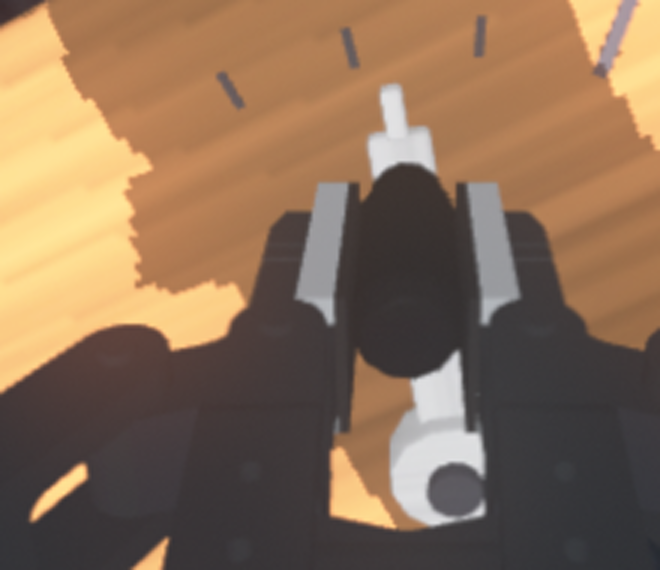

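```bash
python3 -m crank '[[0,0,0.13,0,-0.7],[0.03,0.12,0.13,0,-0.7],[0.07,0.25,0.13,0,-0.7],[0.12,0.37,0.13,0,-0.7],[0.17,0.48,0.13,0,-0.7],[0.23,0.6,0.13,0,-0.7],[0.3,0.71,0.13,0,-0.7],[0.38,0.81,0.13,0,-0.7],[0.47,0.9,0.13,0,-0.7],[0.47,0.9,0.13,0,-0.7]]'
python3 - <<'E'
from cell import r
from h import *
import pickle
p=r.read_camera("wrist");pickle.dump(p,open("w4.pkl","wb"));o=r.get_obs();print(o["wrist_force"],o["ee_pos"])
cv2.imwrite("pics/w4.png",cv2.resize(p["img"][170:360,120:340,::-1],None,fx=3,fy=3,interpolation=cv2.INTER_CUBIC))
E
```

```text
t: 9.2
ee_pos: [467.6, 137.1, 37.8]
tcp_rot: [0.83, 0.558, -0.007, -0.001]
wrist_force: [-6.3, -6.0, -15.7]
finger_gap: 15.6
[ -6.51338263  -6.27549628 -15.44248511] [467.65415081 137.11854859  37.80582172]
```

View pics/w4.png

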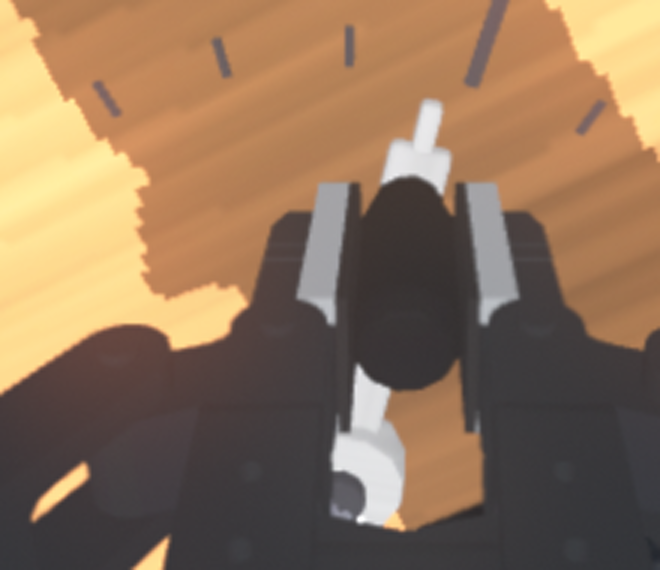

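```bash
python3 -m crank '[[0,0,-0.1,0,-0.7],[0.02,0.02,-0.1,0,-0.7],[0.04,0.04,-0.1,0,-0.7],[0.06,0.06,-0.1,0,-0.7],[0.08,0.08,-0.1,0,-0.7],[0.1,0.1,-0.1,0,-0.7],[0.1,0.1,-0.1,0,-0.7],[0.1,0.1,-0.1,0,-0.7],[0.1,0.1,-0.1,0,-0.7],[0.1,0.1,-0.1,0,-0.7]]'
cat > ang.py <<'E'
from cell import r
from h import *
import pickle,sys
n=sys.argv[1]
p=r.read_camera("wrist");pickle.dump(p,open(n+".pkl","wb"));o=r.get_obs();print(o["wrist_force"].round(1),o["ee_pos"].round(1))
cv2.imwrite(f"pics/{n}.png",cv2.resize(p["img"][170:360,120:340,::-1],None,fx=3,fy=3,interpolation=cv2.INTER_CUBIC))
E
python3 ang.py w5
```

```text
t: 10.5
ee_pos: [472.1, 142.0, 37.3]
tcp_rot: [0.83, 0.558, -0.004, -0.002]
wrist_force: [-11.5, -2.6, 14.5]
finger_gap: 16.1
[-11.5  -3.   14.9] [472.1 142.   37.3]
```

View pics/w5.png

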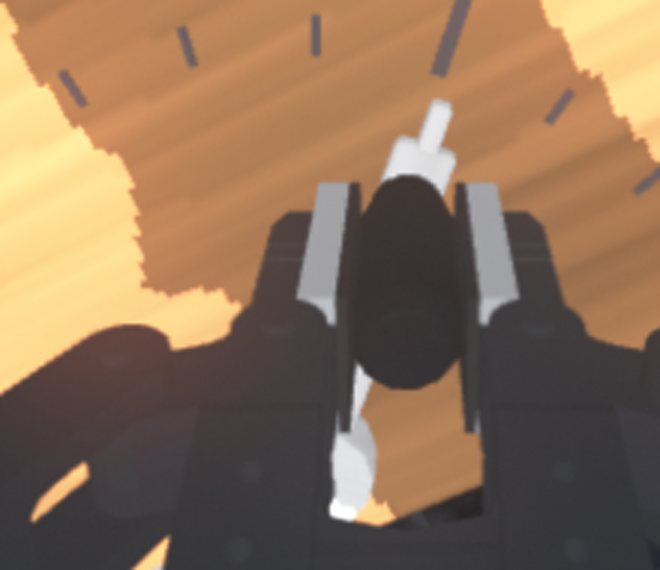

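```bash
cat > pt.py <<'E'
from h import *
import pickle,sys
def run(n,ox,oy,f,pts):
    p=pickle.load(open(n+".pkl","rb"));A=lambda u,v:(ox+(u+.5)/f-.5,oy+(v+.5)/f-.5)
    pv=np.array([525.3,98.8])
    for nm,u,v,z in pts:
        d=at(p,A(u,v),z)[:2]-pv;print(nm,"arm deg %.2f r %.1f"%(185.8-np.degrees(np.arctan2(d[1],d[0])),np.hypot(*d)))
E
python3 -c "
from pt import *
run('w5',120,170,3,[('tick in',440,73,12),('tick out',460,5,12),('tip z18',441,103,18),('tip z22',441,103,22),('tick30',316,55,12),('tick60',550,122,12),('tip14',441,103,14)])
run('w3',120,170,3,[('tick45',601,72,12),('tick15',352,65,12),('tip z20',391,88,20)])"
```

```text
tick in arm deg 45.10 r 89.2
tick out arm deg 44.81 r 103.1
tip z18 arm deg 45.88 r 85.6
tip z22 arm deg 45.49 r 87.1
tick30 arm deg 29.75 r 88.9
tick60 arm deg 60.35 r 89.1
tip14 arm deg 46.29 r 84.2
tick45 arm deg 44.95 r 89.6
tick15 arm deg 14.24 r 89.6
tip z20 arm deg 18.84 r 86.5
```

```bash
python3 -m crank '[[-0.05,-0.02,0.02,0,-0.7],[-0.1,-0.03,0.04,0,-0.7],[-0.14,-0.05,0.05,0,-0.7],[-0.14,-0.05,0.05,0,-0.7],[-0.14,-0.05,0.05,0,-0.7],[-0.14,-0.05,0.05,0,0],[-0.14,-0.05,0.05,0,0.2],[-0.14,-0.05,0.05,0,0.2],[-0.14,-0.05,0.05,0,0.2],[-0.14,-0.05,0.05,0,0.2]]'
python3 ang.py w6
```

```text
t: 11.8
ee_pos: [473.2, 142.1, 38.9]
tcp_rot: [0.829, 0.559, 0.0, 0.0]
wrist_force: [1.0, 0.9, 0.1]
finger_gap: 51.2
[-0.6 -0.4  0. ] [473.  142.   38.8]
```

View pics/w6.png

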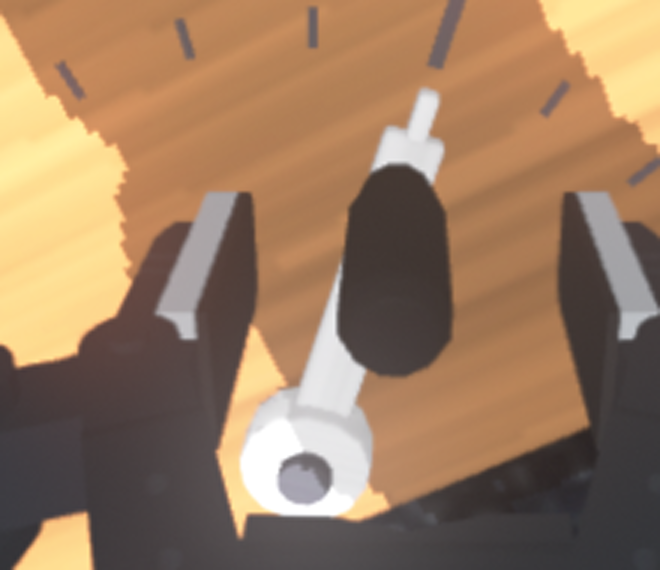

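```bash
python3 -c "
from pt import *
run('w6',120,170,3,[('tick in',437,66,12),('tick out',457,2,12),('tip z20',428,92,20),('tip z22',428,92,22),('tip z24',428,92,24),('tick30',313,47,12),('tick60',543,113,12),('knob base axis? pivot',305,478,26)])"
```

```text
tick in arm deg 45.20 r 89.1
tick out arm deg 45.01 r 102.3
tip z20 arm deg 44.46 r 86.4
tip z22 arm deg 44.28 r 87.1
tip z24 arm deg 44.11 r 87.8
tick30 arm deg 29.73 r 88.9
tick60 arm deg 60.02 r 88.9
knob base axis? pivot arm deg 226.83 r 1.8
```

```bash
python3 -m crank '[[0,0,0.5,0,0.3],[0,0,1.5,0,0.5],[0,0,2.5,0,1],[0,0.8,3.5,0,1],[0,2,4,0,1],[0,3.5,4,0,1],[0,5,4,0,1],[0,6.2,4,-0.1,1],[0.03,7.2,4,-0.2,1],[0.03,7.2,4,-0.2,1]]'
python3 - <<'E'
from cell import r
from h import *
import pickle
p=r.read_camera("scene");pickle.dump(p,open("s7.pkl","wb"))
C=lambda u,v:(140+u/3.1,130+v/3.1)
for q in [(362,185),(375,215),(440,270),(505,320),(548,305)]: print("toaster",q,at(p,C(*q),0).round())
for q in [(250,150),(290,168),(325,155)]: print("coffee",q,at(p,C(*q),0).round())
cv2.imwrite("pics/s7.png",cv2.resize(p["img"][120:320,120:360,::-1],None,fx=3,fy=3,interpolation=cv2.INTER_CUBIC))
p=r.read_camera("wrist");pickle.dump(p,open("w7.pkl","wb"));o=r.get_obs();print(o["t"],o["ee_pos"],o["joint_pos"].round(2))
cv2.imwrite("pics/w7.png",cv2.resize(p["img"][:,:,::-1],None,fx=1.5,fy=1.5,interpolation=cv2.INTER_CUBIC))
a=0.1013
print("target",[476.66+np.cos(a)*39+np.sin(a)*65,33.5+np.sin(a)*39-np.cos(a)*65])
E
```

```text
t: 13.1
ee_pos: [473.0, 360.9, 159.5]
tcp_rot: [0.834, 0.552, 0.001, -0.001]
wrist_force: [0.1, -0.3, -0.4]
finger_gap: 85.7
toaster (362, 185) [682.  67.   0.]
toaster (375, 215) [652. -15.   0.]
toaster (440, 270) [ 643. -166.    0.]
toaster (505, 320) [ 642. -285.    0.]
toaster (548, 305) [ 701. -280.    0.]
coffee (250, 150) [606. 231.   0.]
coffee (290, 168) [626. 154.   0.]
coffee (325, 155) [688. 173.   0.]
13.2 [473.8554635  357.21411847 159.20916317] [-0.91  0.54  0.26  1.77 -0.17  0.86  0.59]
target [np.float64(522.0333125296653), np.float64(-27.22283351495809)]
```

View pics/w7.png

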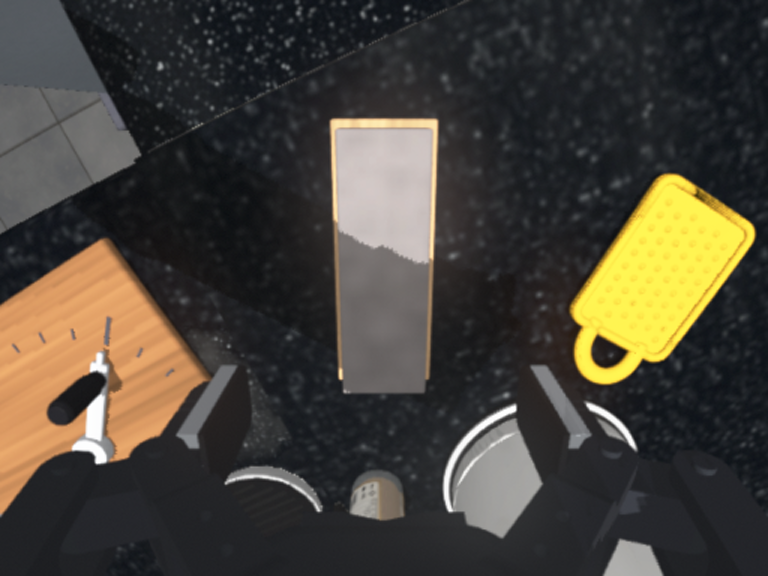

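View pics/s7.png

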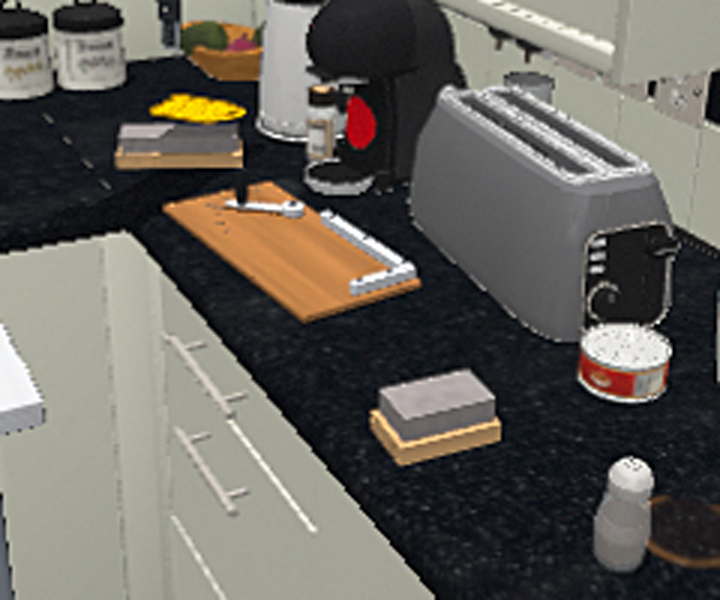

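Run:
```python
from pt import *
run('w7',0,0,1.5,[('tick in',108,342,12),('tick out',108.5,319,12),('tip',100,352,22),('tip',100,352,20)])
p=pickle.load(open("w7.pkl","rb"))
cv2.imwrite("pics/w7l.png",cv2.resize(p["img"][200:320,0:150,::-1],None,fx=5,fy=5,interpolation=cv2.INTER_CUBIC))
cv2.imwrite("pics/w7s.png",cv2.resize(p["img"][70:270,205:305,::-1],None,fx=3,fy=3,interpolation=cv2.INTER_CUBIC))
```

```text
tick in arm deg 45.35 r 90.6
tick out arm deg 44.68 r 108.5
tip arm deg 45.44 r 87.8
tip arm deg 44.75 r 86.4
```

View pics/w7l.png

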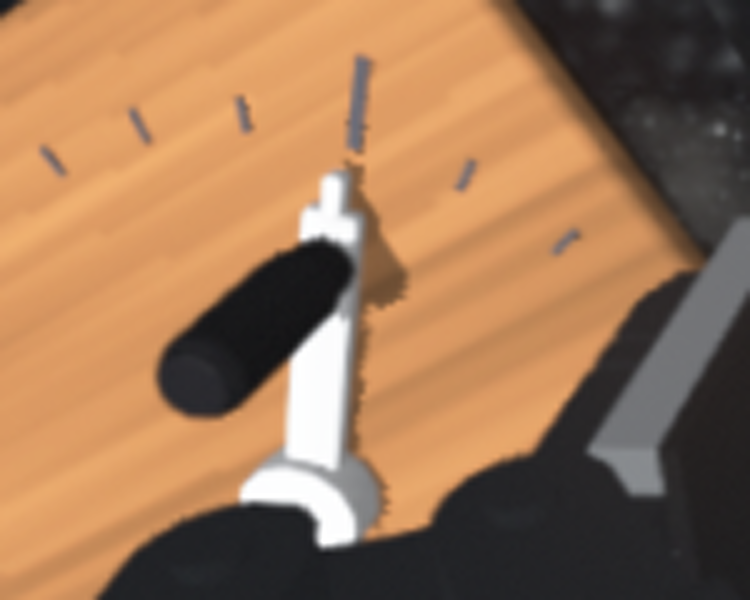

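View pics/w7s.png

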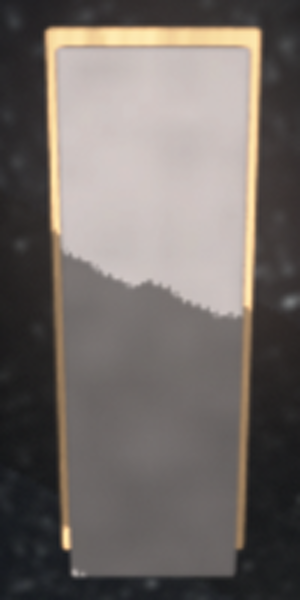

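Run:
```python
from h import *
import pickle
p=pickle.load(open("w7.pkl","rb"))
c=np.array([at(p,(205+(u+.5)/3-.5,70+(v+.5)/3-.5),45)[:2] for u,v in [(57,46),(251,46),(237,575),(71,575)]])
print(c.round(1),c.mean(0),[np.hypot(*(c[i]-c[i-1])).round(1) for i in range(4)])
e=c[0]+c[1]-c[2]-c[3];print(np.degrees(np.arctan2(e[1],e[0])))
q=np.array([.834,.552]);print("tool x ang",np.degrees(2*np.arctan2(.552,.834)))
```

```text
[[391.6 366.7]
 [411.6 413.5]
 [558.1 351.6]
 [537.5 303.6]] [474.70628644 358.84257639] [np.float64(159.0), np.float64(50.9), np.float64(159.0), np.float64(52.3)]
156.85876841322954
tool x ang 66.99880015669511
```

```bash
python3 -m crank '[[0.03,0.05,-1,0,1],[0.03,0.05,-2,0,1],[0.03,0.05,-3,0,1],[0.03,0.05,-3.8,0,1],[0.03,0.05,-4.4,0,1],[0.03,0.05,-4.7,0,1],[0.03,0.05,-4.7,0,1],[0.03,0.05,-4.7,0,0.3],[0.03,0.05,-4.7,0,-0.1],[0.03,0.05,-4.7,0,-0.1]]'
python3 -m crank '[[0,0,0,0,-0.1],[0,0,0,0,-0.1],[0,0,0,0,-0.1],[0,0,0,0,-0.1],[0,0,0.1,0,-0.1],[0,0,0.3,0,-0.1],[0,0,0.5,0,-0.1],[0,0,0.7,0,-0.1],[0,0,1,0,-0.1],[0,0,1,0,-0.1]]'
python3 - <<'E'
from cell import r
from h import *
p=r.read_camera("side");cv2.imwrite("pics/d8.png",cv2.resize(p["img"][120:300,130:330,::-1],None,fx=3,fy=3,interpolation=cv2.INTER_CUBIC))
p=r.read_camera("wrist")
cv2.imwrite("pics/w8.png",cv2.resize(p["img"][:,:,::-1],None,fx=1.5,fy=1.5,interpolation=cv2.INTER_CUBIC))
E
```

```text
t: 14.45
ee_pos: [475.0, 359.4, 18.7]
tcp_rot: [0.835, 0.55, 0.0, 0.0]
wrist_force: [-1.7, -1.4, 7.0]
finger_gap: 51.3
t: 15.7
ee_pos: [475.3, 359.9, 48.7]
tcp_rot: [0.835, 0.55, 0.001, -0.0]
wrist_force: [0.4, 0.2, -6.4]
finger_gap: 50.6
```

View pics/w8.png

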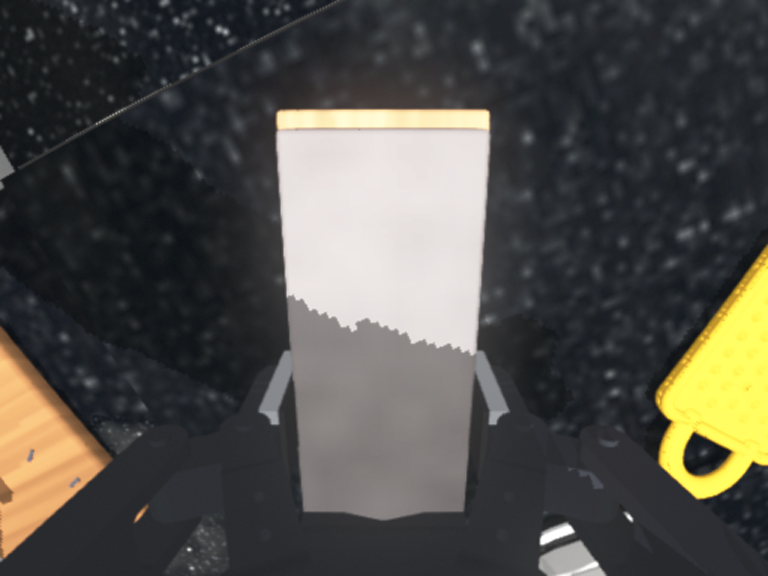

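View pics/d8.png

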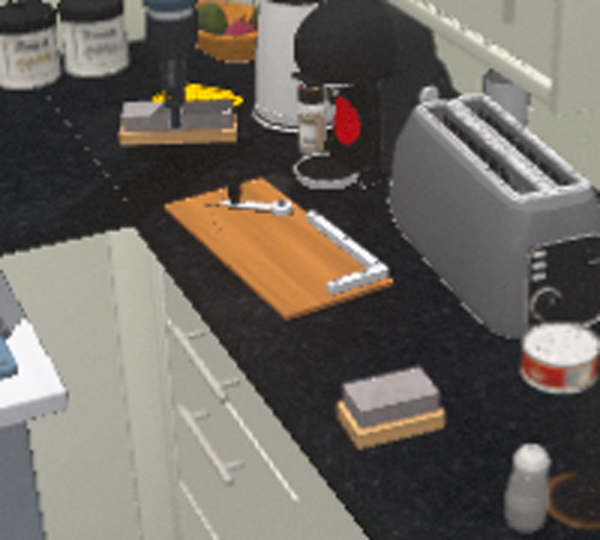

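```bash
python3 -m crank '[[0,-0.3,1,0,-0.1],[0,-1,2,-0.5,-0.1],[0,-2,2.7,-1.5,-0.1],[0,-3.2,2.7,-2.7,-0.1],[0,-4.5,2.7,-4,-0.1],[0,-5.8,2.7,-5.2,-0.1],[0,-7.1,2.7,-6.4,-0.1],[0,-8.4,2.7,-7.6,-0.1],[0.2,-9.5,2.7,-8.8,-0.1],[0.4,-10.5,2.7,-9.5,-0.1]]'
python3 -m crank '[[0.3,-0.8,0,-0.4,-0.1],[0.6,-1.4,0,-0.7,-0.1],[0.6,-1.9,0,-0.7,-0.1],[0.6,-1.95,-0.4,-0.7,-0.1],[0.6,-1.95,-0.8,-0.7,-0.1],[0.6,-1.95,-1.2,-0.7,-0.1],[0.6,-1.95,-1.6,-0.7,-0.1],[0.6,-1.95,-1.8,-0.7,-0.1],[0.6,-1.95,-1.8,-0.7,-0.1],[0.6,-1.95,-1.8,-0.7,-0.1]]'
python3 - <<'E'
from cell import r
from h import *
import pickle
p=r.read_camera("side");cv2.imwrite("pics/d9.png",cv2.resize(p["img"][120:300,130:330,::-1],None,fx=3,fy=3,interpolation=cv2.INTER_CUBIC))
p=r.read_camera("wrist");pickle.dump(p,open("w9.pkl","wb"))
cv2.imwrite("pics/w9.png",cv2.resize(p["img"][:,:,::-1],None,fx=1.5,fy=1.5,interpolation=cv2.INTER_CUBIC))
E
```

```text
t: 17.05
ee_pos: [486.5, 43.3, 128.7]
tcp_rot: [0.997, 0.083, -0.0, -0.0]
wrist_force: [1.6, 0.4, -5.5]
finger_gap: 50.9
t: 18.3
ee_pos: [505.0, -14.1, 75.0]
tcp_rot: [0.999, 0.048, 0.0, 0.0]
wrist_force: [0.5, 0.1, -6.4]
finger_gap: 50.5
```

View pics/w9.png

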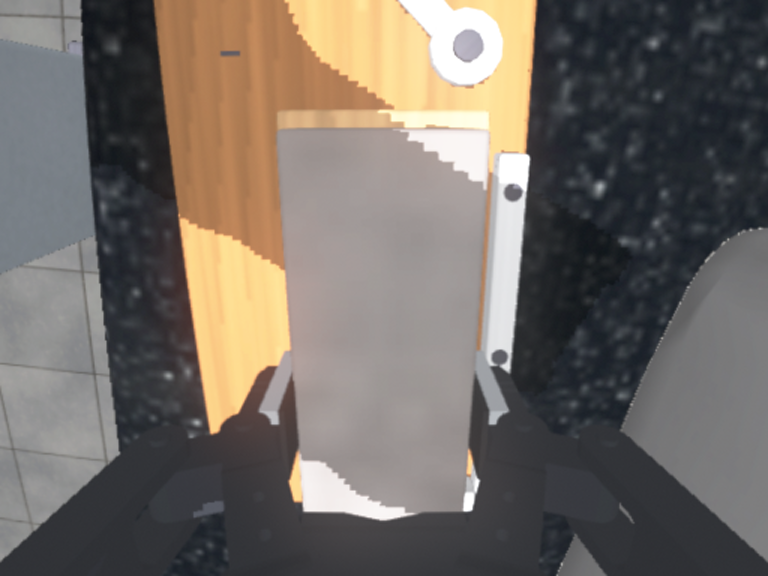

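View pics/d9.png

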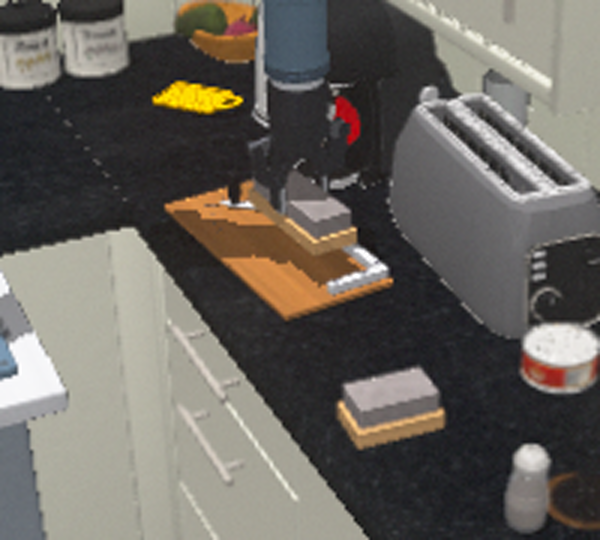

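Run:
```python
from h import *
import pickle
p=pickle.load(open("w9.pkl","rb"))
cv2.imwrite("pics/w9c.png",cv2.resize(p["img"][90:345,250:370,::-1],None,fx=2.3,fy=2.3,interpolation=cv2.INTER_CUBIC))
S=lambda u,v:((u+.5)/1.5-.5,(v+.5)/1.5-.5)
a=at(p,S(497,155),26);b=at(p,S(490,362),26);o1=at(p,S(528,155),26);o2=at(p,S(514,365),26)
print(a,b,np.degrees(np.arctan2(*(a-b)[1::-1])), np.degrees(np.arctan2(*(o1-o2)[1::-1])))
yw=0.1013;R=np.array([[np.cos(yw),np.sin(yw)],[-np.sin(yw),np.cos(yw)]])
for q in (a,b,o1,o2): print(R@(q[:2]-[476.66,33.5]))
# board edges z=12
e1=at(p,S(537,5),12);e2=at(p,S(529,148),12);print("right edge",[R@(q[:2]-[476.66,33.5]) for q in (e1,e2)])
e1=at(p,S(155,5),12);e2=at(p,S(205,400),12);print("left edge",[R@(q[:2]-[476.66,33.5]) for q in (e1,e2)])
```

```text
[543.65734655  58.86500985  26.        ] [556.26204113 -32.87108548  26.        ] 97.82354823786233 97.04998930151977
[69.21897063 18.4597474 ]
[ 72.48206658 -74.08073951]
[81.73825049 18.52352633]
[ 83.78923848 -75.77930781]
right edge [array([85.30735479, 76.52422773]), array([86.15615365, 20.5649952 ])]
left edge [array([-67.64429186,  78.33398842]), array([ -68.42131532, -103.37790358])]
```

View pics/w9c.png

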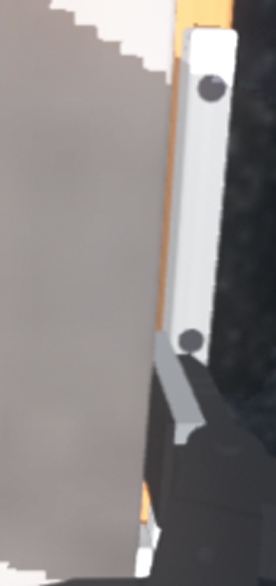

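Run:
```python
from h import *
import pickle
p=pickle.load(open("w9.pkl","rb"))
S=lambda u,v:(250+(u+.5)/2.3-.5,90+(v+.5)/2.3-.5)
yw=0.1013;R=np.array([[np.cos(yw),np.sin(yw)],[-np.sin(yw),np.cos(yw)]])
for n,u,v,z in [("in top",190,32,26),("in top2",174,325,26),("out",238,35,26),("out2",212,345,26),("in bot",178,110,12),("in bot2",160,325,12),("screw",211,88,26),("screw2",191,340,26)]:
    print(n,(R@(at(p,S(u,v),z)[:2]-[476.66,33.5])).round(1))
```

```text
in top [69.9 18.2]
in top2 [ 71.1 -66.3]
out [82.7 17.5]
out2 [ 83.1 -73.1]
in bot [71.3 -4.7]
in bot2 [ 70.1 -73.3]
screw [76.5  3.6]
screw2 [ 76.6 -71.3]
```

```bash
python3 -m crank '[[0,0,-0.3,0.05,-0.1],[0,0,-0.6,0.05,-0.1],[0,0,-0.9,0.05,-0.1],[0,0,-1.1,0.05,-0.1],[0,0,-1.25,0.05,-0.1],[0,0,-1.35,0.05,-0.1],[0,0,-1.43,0.05,-0.1],[0,0,-1.48,0.05,-0.1],[0,0,-1.5,0.05,-0.1],[0,0,-1.5,0.05,-0.1]]'
```

```text
t: 19.65
ee_pos: [504.8, -14.0, 30.7]
tcp_rot: [0.999, 0.051, 0.0, -0.0]
wrist_force: [-3.6, 1.3, 8.7]
finger_gap: 50.8
```

```bash
python3 -m crank '[[0.12,0.01,0,0,-0.1],[0.24,0.02,0,0,-0.1],[0.36,0.04,0,0,-0.1],[0.46,0.05,0,0,-0.1],[0.5,0.05,0,0,-0.1],[0.51,-0.07,0,0,-0.1],[0.52,-0.2,0,0,-0.1],[0.54,-0.32,0,0,-0.1],[0.55,-0.42,0,0,-0.1],[0.55,-0.42,0,0,-0.1]]'
```

```text
t: 20.9
ee_pos: [522.0, -24.9, 30.8]
tcp_rot: [0.999, 0.051, 0.001, -0.001]
wrist_force: [-1.9, 5.5, 4.7]
finger_gap: 50.9
```

```bash
python3 -m crank '[[0.02,-0.03,0,0,-0.1],[0.04,-0.06,0,0,-0.1],[0.06,-0.09,0,0,-0.1],[0.08,-0.12,0,0,-0.1],[0.1,-0.15,0,0,-0.1],[0.1,-0.15,0,0,-0.1],[0.1,-0.15,0,0,-0.1],[0.1,-0.15,0,0,-0.1],[0.1,-0.15,0,0,-0.1],[0.1,-0.15,0,0,-0.1]]'
```

```text
t: 22.15
ee_pos: [522.1, -25.0, 30.8]
tcp_rot: [0.999, 0.052, -0.002, -0.005]
wrist_force: [-11.0, 16.0, 19.4]
finger_gap: 50.9
```

```bash
python3 -m crank '[[0.02,-0.01,0,0,-0.1],[0.04,-0.02,0,0,-0.1],[0.06,-0.03,0,0,-0.1],[0.08,-0.04,0,0,-0.1],[0.1,-0.04,0,0,-0.1],[0.1,-0.04,0,0,-0.1],[0.1,-0.04,0,0,-0.1],[0.1,-0.04,0,0,-0.1],[0.1,-0.04,0,0,-0.1],[0.1,-0.04,0,0,-0.1]]'
python3 - <<'E'
from cell import r
from h import *
import pickle
for n in ("side","scene"):
    p=r.read_camera(n);pickle.dump(p,open(n+"10.pkl","wb"));cv2.imwrite(f"pics/{n}10.png",cv2.resize(p["img"][155:255,160:290,::-1],None,fx=5,fy=5,interpolation=cv2.INTER_CUBIC))
p=r.read_camera("wrist");pickle.dump(p,open("w10.pkl","wb"));o=r.get_obs();print(o["moment"],o["wrist_force"])
cv2.imwrite("pics/w10.png",cv2.resize(p["img"][:,:,::-1],None,fx=1.5,fy=1.5,interpolation=cv2.INTER_CUBIC))
cv2.imwrite("pics/w10c.png",cv2.resize(p["img"][60:345,250:370,::-1],None,fx=2.1*2/2,fy=2.1,interpolation=cv2.INTER_CUBIC))
E
```

```text
t: 23.4
ee_pos: [522.2, -25.0, 30.8]
tcp_rot: [0.999, 0.052, -0.005, -0.006]
wrist_force: [-18.8, 18.2, 31.9]
finger_gap: 50.8
[ 3.42774886  3.61114066 -0.61888001] [-19.84099018  18.80490598  32.75493405]
```

View pics/w10.png

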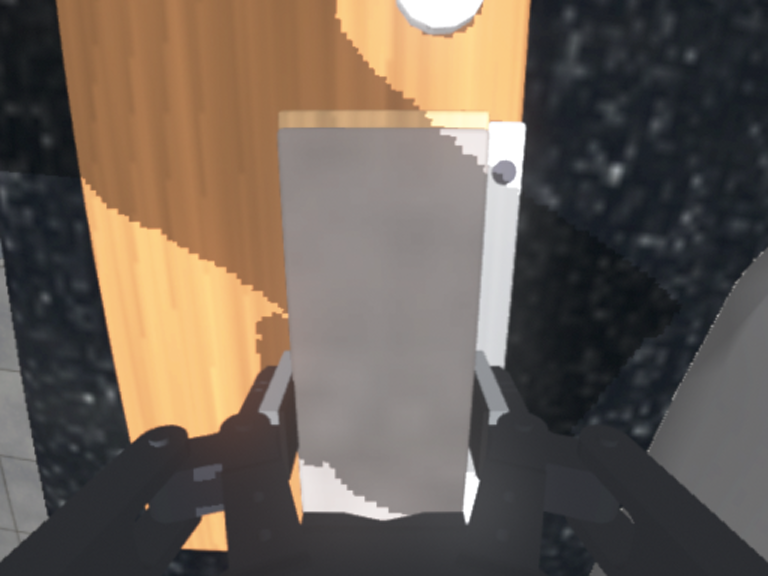

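View pics/scene10.png

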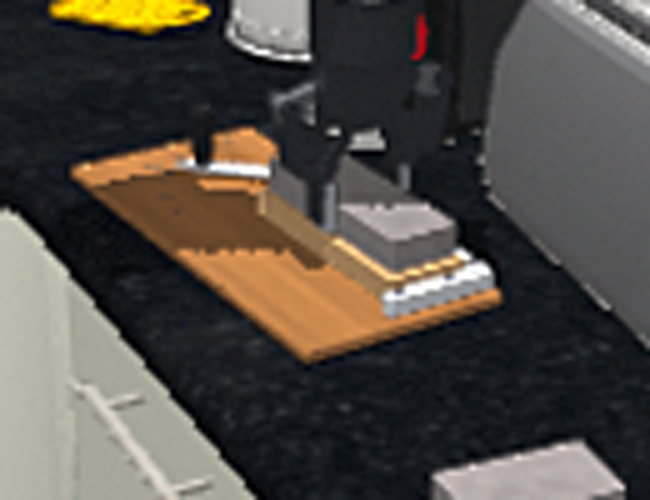

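View pics/side10.png

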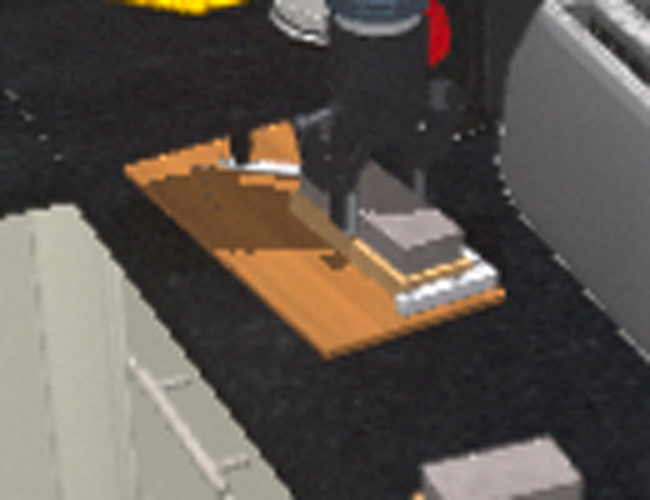

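Run:
```python
from cell import r
from scipy.spatial.transform import Rotation as Ro
import numpy as np
o=r.get_obs();M=Ro.from_quat(o["tcp_rot"]).as_matrix();print((M*1000).round(1),o["joint_pos"].round(3),o["wrist_force"],o["t"])
```

```text
[[ 994.5  104.5  -10.8]
 [ 104.6 -994.4   11.6]
 [  -9.5  -12.6 -999.9]] [-0.345  0.684  0.409  1.996 -0.506  0.574  0.523] [-19.84099018  18.80490598  32.75493405] 23.55
```

Run:
```python
from h import *
import pickle
a=pickle.load(open("w9.pkl","rb"));b=pickle.load(open("w10.pkl","rb"))
for n,p in (("9",a),("10",b)):
    g=cv2.cvtColor(p["img"],cv2.COLOR_RGB2GRAY).astype(float)
    hsv=p["img"].astype(float);s=hsv[:,:,0]-hsv[:,:,2]
    # rows: block top edge and stone top edge profile at col 200..280
    col=s[65:95,195:260].mean(1);print(n,"R-B rows65..94",col.round(0).astype(int).tolist())
    for rr in (120,180,220):
        print(n,"row",rr,s[rr,180:210].astype(int).tolist())
im=np.hstack([cv2.resize(q["img"][60:110,170:350,::-1],None,fx=4,fy=4,interpolation=cv2.INTER_CUBIC) for q in (a,)]+[])
im2=cv2.resize(b["img"][60:110,170:350,::-1],None,fx=4,fy=4,interpolation=cv2.INTER_CUBIC)
cv2.imwrite("pics/cmp.png",np.vstack([im,im2]))
```

```text
9 R-B rows65..94 [94, 93, 92, 92, 92, 91, 91, 90, 84, 81, 86, 86, 86, 86, 86, 86, 85, 85, 85, 81, 38, 18, 16, 16, 15, 15, 15, 15, 14, 14]
9 row 120 [92, 90, 88, 88, 88, 64, 27, 13, 12, 12, 12, 11, 12, 12, 12, 12, 11, 11, 12, 12, 12, 12, 11, 12, 12, 11, 12, 11, 11, 11]
9 row 180 [103, 103, 105, 105, 108, 108, 108, 113, 114, 108, 46, 25, 23, 22, 22, 21, 22, 20, 20, 20, 20, 19, 20, 19, 19, 19, 19, 18, 18, 18]
9 row 220 [111, 110, 108, 109, 108, 105, 102, 100, 101, 104, 105, 108, 102, 45, 27, 26, 25, 25, 24, 24, 23, 21, 21, 20, 19, 18, 19, 19, 19, 20]
10 R-B rows65..94 [83, 83, 83, 83, 83, 83, 83, 82, 76, 77, 79, 80, 80, 80, 80, 80, 80, 80, 79, 72, 26, 12, 12, 11, 11, 11, 11, 11, 11, 11]
10 row 120 [79, 80, 80, 79, 80, 76, 38, 14, 9, 9, 10, 10, 10, 10, 10, 10, 10, 9, 10, 9, 10, 9, 9, 9, 9, 10, 9, 9, 9, 9]
10 row 180 [82, 81, 82, 81, 81, 81, 82, 81, 82, 73, 24, 14, 13, 14, 13, 13, 13, 12, 12, 11, 11, 11, 12, 12, 12, 12, 12, 12, 12, 11]
10 row 220 [86, 85, 84, 83, 83, 82, 82, 84, 83, 84, 85, 81, 54, 21, 16, 15, 15, 15, 15, 14, 13, 14, 12, 13, 12, 12, 12, 12, 12, 11]
```

View pics/cmp.png

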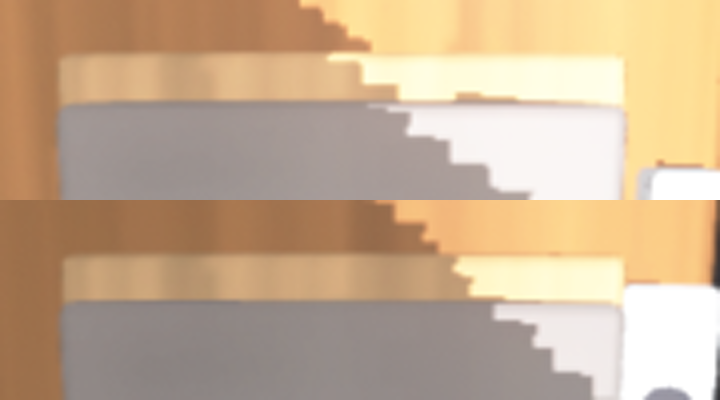

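```bash
python3 -m crank '[[-0.01,0,0,0,-0.1],[-0.02,0,0,0,-0.1],[-0.04,0,0,0,-0.1],[-0.04,0,0,0,-0.1],[-0.04,0,0,0,-0.1],[-0.04,0,0,0,-0.1],[-0.04,0,0,0,-0.1],[-0.04,0,0,0,-0.1],[-0.04,0,0,0,-0.1],[-0.04,0,0,0,-0.1]]'
python3 - <<'E'
from h import *
import pickle
# flushness in scene/side: project block edges for home pose
yw=0.1013
def W(x,y,z): return (476.66+np.cos(yw)*x-np.sin(yw)*y,33.5+np.sin(yw)*x+np.cos(yw)*y,z)
for n in ("side","scene"):
    p=pickle.load(open(n+"10.pkl","rb"));im=cv2.resize(p["img"][170:230,195:275,::-1],None,fx=9,fy=9,interpolation=cv2.INTER_CUBIC)
    cv2.imwrite(f"pics/{n}10z.png",im)
E
```

```text
t: 24.8
ee_pos: [522.2, -25.0, 30.8]
tcp_rot: [0.999, 0.052, -0.004, -0.006]
wrist_force: [-17.4, 17.8, 26.4]
finger_gap: 50.6
```

View pics/scene10z.png

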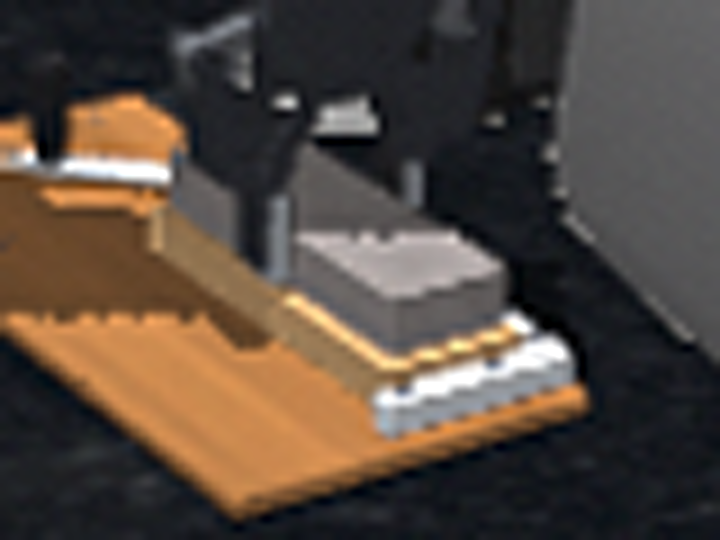

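```bash
python3 -m crank '[[0,0,0.01,0,-0.1],[0,0,0.02,0,-0.1],[0,0,0.03,0,-0.1],[-0.02,0,0.04,0,-0.1],[-0.04,-0.01,0.04,0,-0.1],[-0.06,-0.02,0.04,0,-0.1],[-0.06,-0.03,0.04,0,-0.1],[-0.06,-0.04,0.04,0,-0.1],[-0.06,-0.04,0.04,0,-0.1],[-0.06,-0.04,0.04,0,-0.1]]'
```

```text
t: 26.05
ee_pos: [522.4, -27.9, 30.8]
tcp_rot: [0.999, 0.052, -0.002, -0.004]
wrist_force: [-5.7, 13.2, 1.8]
finger_gap: 51.2
```

```bash
python3 -m crank '[[0,-0.02,0,0,-0.1],[0,-0.04,0,0,-0.1],[0,-0.06,0,0,-0.1],[0,-0.08,0,0,-0.1],[0,-0.08,0,0,-0.1],[0,-0.08,0,0,-0.1],[0,-0.08,0,0,-0.1],[0,-0.08,0,0,-0.1],[0,-0.08,0,0,-0.1],[0,-0.08,0,0,-0.1]]'
```

```text
t: 27.3
ee_pos: [522.4, -27.9, 30.9]
tcp_rot: [0.999, 0.053, -0.002, -0.005]
wrist_force: [-5.1, 18.8, 4.5]
finger_gap: 51.1
```

```bash
python3 -m crank '[[0.02,0,0.01,0,-0.1],[0.04,0,0.01,0,-0.1],[0.06,0,0.01,0,-0.1],[0.08,0,0.01,0,-0.1],[0.1,0,0.01,0,-0.1],[0.1,0,0.01,0,-0.1],[0.1,0,0.01,0,-0.1],[0.1,0,0.01,0,-0.1],[0.1,0,0.01,0,-0.1],[0.1,0,0.01,0,-0.1]]'
python3 - <<'E'
from cell import r
from h import *
import pickle
for n in ("side","scene"):
    p=r.read_camera(n);cv2.imwrite(f"pics/{n}11z.png",cv2.resize(p["img"][170:230,195:275,::-1],None,fx=9,fy=9,interpolation=cv2.INTER_CUBIC))
p=r.read_camera("wrist");pickle.dump(p,open("w11.pkl","wb"));o=r.get_obs();print(o["moment"],o["wrist_force"])
cv2.imwrite("pics/w11.png",cv2.resize(p["img"][:,:,::-1],None,fx=1.5,fy=1.5,interpolation=cv2.INTER_CUBIC))
E
```

```text
t: 28.55
ee_pos: [522.5, -27.8, 30.9]
tcp_rot: [0.999, 0.052, -0.005, -0.006]
wrist_force: [-13.3, 19.2, 12.3]
finger_gap: 50.7
[ 3.62581884  2.37103452 -0.85186519] [-14.33286095  20.01481452  10.99070812]
```

View pics/scene11z.png

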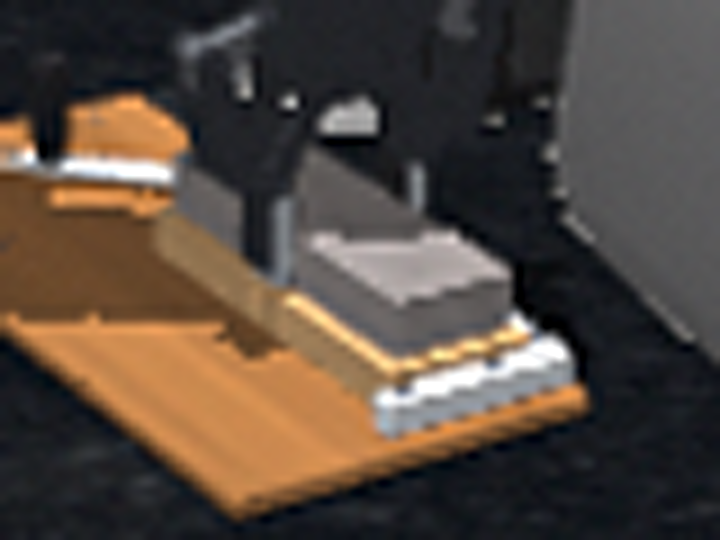

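View pics/side11z.png

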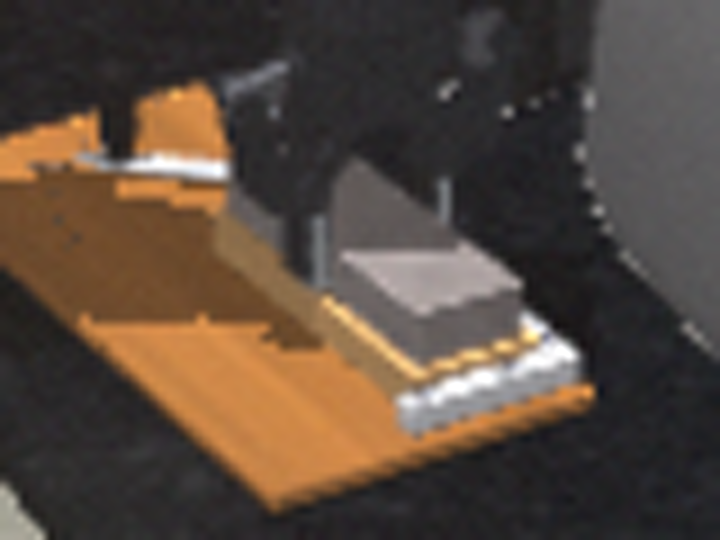

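View pics/w11.png

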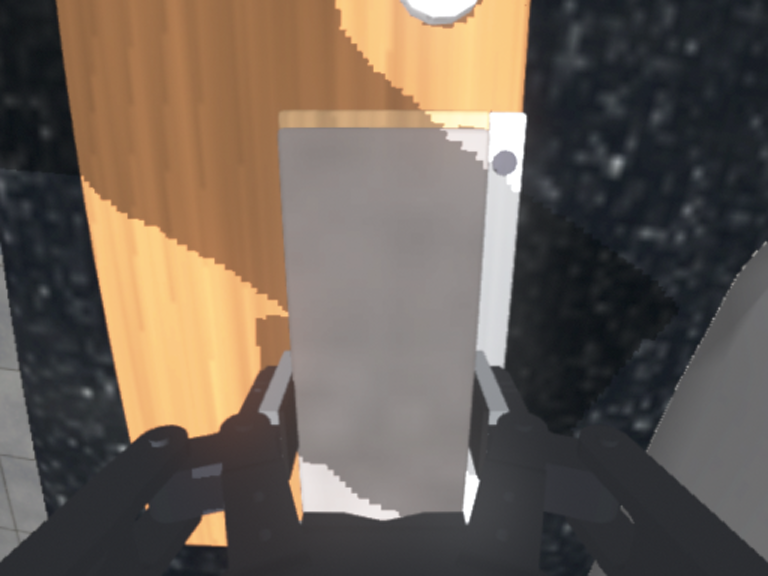

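```bash
python3 -c "
from cell import r
o=r.get_obs();print(o['t'],o['wrist_force'],o['ee_pos']);print(r.finish_job())"
```

```text
28.7 [-14.33286095  20.01481452  10.99070812] [522.49459434 -27.85364199  30.86379069]
the job is handed in; nothing more can be done
None
```

I handed the job in at 28.7 s, with the guide arm at the 45° tick and the longer whetstone still gripped and pressed into the corner.

- **Guide arm:** I swung it by its knob from about 17° and released it. Two wrist pictures afterwards put the pointer at about 44.3° and 44.8–45.4°, with the long tick measured at about 45.2°. So it is within roughly 1° of the tick, and the two pictures differ by about that much. I did not re-measure the angle after placing the stone.
- **First seating attempt:** The stone first stopped about 3 mm short of the short fence, held by friction against the deck. I eased the downward force and pushed on until it reached the fence.
- **Stone in the corner:** The last readings were about 14 N towards the long fence, 20 N towards the short fence and 11 N down onto the deck. Pushing harder in either direction did not move it any further.
- **Position:** The gripper stopped within 1 mm of the predicted home position. The wrist picture shows the block's far end level with the end of the long fence, as it should be, and no visible gap along its side.
- **Remaining doubt:** Pushing tilts the tool by about 0.9°. A comparison from the earlier, harder push suggested the stone itself tilts less, but I could not confirm how flat it lies to better than a few tenths of a degree.
- **Other items:** I did not touch the shorter stone, jar, tin or shaker. I did not measure their positions again at the end.

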